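# Third hand at the art-room pressing jig

## Task

Take the house-shaped plywood panel out of the drying rack and stand it on its bottom edge, roof up, on the floor of the jig's groove, centred in front of the sprung plate. Then press it flat against the plate with a steady push of about 10 newtons, which brings the plate about halfway along its travel (its front face level with the two steel pins), never pushing the plate to its stop, and finish while still holding it pressed there, so that I can screw the hanging strip on. Leave the other panels and everything else on the table as they are.

Things in the scene. Friction and masses are not known exactly. Their poses are not given: they have to be found in the camera images.
- house: the panel to press: plain plywood 12 mm thick, a house front: walls 120 mm wide, 100 high, then a 45-degree gable to a peak at 160 mm; 0.1-0.2 kg. Origin: centre of its bottom edge; x normal, y along its width, z up. Starts upright in any of the rack slots; same front and back. Grip it across its thickness in the gable, tips at least 92 mm above its bottom edge to stay clear of the plate
- arch: bystander in the rack: plywood panel 12 mm thick, 120 mm wide, with a round top 140 mm high; origin and axes as the house panel's. Stays in its slot
- tile: bystander in the rack: rectangular plywood panel 12 mm thick, 120 mm wide, 110 mm high; origin and axes as the house panel's. Stays in its slot
- rack: fixed slotted drying rack of wood, 190 (x) by 150 (y) by 37 mm high; origin: centre of its underside. Three slots along its y, centred at x = -60, 0 and +60 mm, each 15 mm wide and 25 mm deep; slot floor 12 mm above the table
- jig: fixed wooden pressing jig. Origin: on the table, on its centre line; x: pressing direction (away from the robot at yaw 0), y along the groove, z up. 12 mm base (its top is the groove floor), x -50 to +140 mm, 190 wide. The groove lies between a front lip (inner face x = -30, top 30 mm above the table) and the sprung plate (face at x = +10 at rest). Block behind: x 85 to 125, top at 67 mm
- jig_half (a point): point on the groove floor midway between the two steel pins (30 mm tall, at jig x = +25 mm, y = -85 and +85 mm): the halfway mark of the plate face
- plate_face (a point): the plywood face of the sprung plate: 140 mm wide, upright, from 14 to 102 mm above the table (plate and backing 10 mm thick in all); this point: the middle of its front face, 58 mm above the table; axes as the jig's. Slides along the jig's +x when pressed
- fence (a joint): how far the sprung plate is pushed back, in m: 0 at rest, 0.030 at its stop, halfway is 0.015. It takes 2 N to start and 500 N/m after that (9.5 N at halfway); springs back when released
- jar: bystander: empty glass water jar, 64 mm across and 75 mm high; origin: centre of its underside
- paint_tin: bystander: open flat green paint tin with round pans, 100 by 190 by 14 mm; origin: centre of its underside
- brush: bystander: thin black paint brush 220 mm long, lying on the table; origin in its underside
- glue: bystander: white glue bottle, 54 mm across, 130 mm high; origin: centre of its underside
- brush_pot: bystander: white pot of brushes, 72 mm across, 100 mm high, brushes up to 225 mm; origin: centre of its underside

How it is judged:
On the way, in this order (a step that is already met when the one before it is completed fails the run):
1. the house panel is lifted clear of the rack (z of house in the frame of rack above 0.045 m and contact force between house and rack below 0.05 N), for 0.1 s.
2. the house panel stands upright in the jig's groove, in front of the plate, which is not yet pressed (z of house in the frame of jig between 0.006 and 0.018 m and y of house in the frame of jig between -0.02 and 0.02 m and x of house in the frame of jig between -0.032 and 0.012 m and angle between house's own z axis and vertical below 0.5 rad and value of joint fence below 0.007 m), for 0.1 s.
At the end, for the whole second after the job is handed in: Fingers hold the house panel on the plate: plate steady at 10 to 20 of its 30 mm, 5 to 16 N between them; panel within 6 mm of the groove floor, centred within 20 mm, upright and parallel to the plate within 0.1 rad; all other things within 30 mm of their start (value of joint fence between 0.01 and 0.02 m and velocity of joint fence between -0.004 and 0.004 m/s and contact force between house and fence between 5 and 16 N and contact force between the fingers and house above 1 N and z of house in the frame of jig between 0.006 and 0.018 m and y of house in the frame of jig between -0.02 and 0.02 m and x of house in the frame of jig above -0.032 m and angle between house's own z axis and vertical below 0.1 rad and angle between the x axis of house and the x axis of jig, either way round below 0.1 rad and linear speed of house below 0.01 m/s and distance of each of tile, arch, jar, paint_tin, brush, glue, brush_pot from where it was at the start of the episode below 0.03 m); the arm keeps its last pose, push and grip.
It fails at once if the plate is driven to its stop (beyond 28 mm) (value of joint fence above 0.028 m).
It fails at once if another panel or a bystander is moved by more than 30 mm or a standing one is knocked over (distance of any of tile, arch, jar, paint_tin, brush, glue, brush_pot from where it was at the start of the episode above 0.03 m or angle between any of tile, arch, jar, paint_tin, glue, brush_pot's own z axis and vertical above 0.4 rad).
It also fails if it takes over 43 s, if anything falls off the work surface, if the arm or the gripper's body presses on something with over 40 N, if the wrist force passes 120 N, or if a joint passes its speed limit or range.

## Robot

A 6-joint arm with a two-finger parallel gripper is mounted at the origin on the work surface. World frame = base frame: x ahead of the robot, y to its left, z up, the work surface at z = 0. Lengths are in m, angles in rad, forces in N, time in s.
With the tool pointing down it reaches from about 0.425 to 1.125 m from the base axis. Payload 14.9 kg.
Tool frame: the origin (TCP) lies at the very end of the fingers, on their centre line; the grasp point (between the pads) lies 19 mm behind it; z points along the fingers, y is the line along which they close (so a half turn about z gives the same grasp; the last joint's range is limited). The gripper opens to 91 mm and grips with 3 to 60 N. Pads are 32 mm wide; open, the fingers measure 118 mm over their backs; the gripper's body (76 mm by 178 mm) begins 60 mm behind the grasp point.
Start: joints at [1.172, 0.379, 1.734, -0, 1.028, -0.033], TCP at [0.25, 0.654, 0.214] pointing down, gripper open.
Joint ranges: [-2.77, 2.77], [-0.74, 2.19], [0, 2.66], [-1.06, 4.2], [0.31, 2.87], [-3.08, 3.08]. Speed limits (rad/s): [1.89, 1.89, 2.39, 3.14, 3.14, 3.14].

## Interface

Orientations are given as [roll, pitch, yaw] about the fixed x, y, z axes, in that order (R = Rz(yaw) Ry(pitch) Rx(roll)).
In Python, from station import * gives the robot as it stands. Calls block until the motion is done:
- move_pose(position, orientation): joint-space move of the TCP to a pose.
- move_l(position, attitude=None, rate=0.15): straight line of the TCP; attitude=None keeps the orientation; rate is the mean speed in m/s.
- set_joints(angles): joint-space move.
- grip(opening, grip_force=None): opening from 0.0 (shut) to 1.0 (fully open); grip_force is the grip in N (None keeps the last); returns when the fingers have stopped.
- sleep(seconds).
- ik(position, orientation): joint angles nearest the present ones, or None.
- grab_frame(name): name is "scene" or "side" or "wrist"; returns (picture, depth): 420x560x3 uint8, red, green, blue; 420x560 float32, m along the optical axis (not along the pixel's ray), 0 where there is no reading.
- calibration(name): a dict with "K" (3x3 intrinsics, pixels), "T" (4x4, takes a point from camera to world coordinates); the wrist camera has in their place "hand_eye" (4x4, takes a point from camera to tool coordinates, whose origin is the TCP and whose axes are the flange's). Camera axes: x right, y up, looking along -z (the intrinsics and any distortion apply to the point x, -y, -z); pixel columns grow to the right and rows downward; lengths in m; the calibration is good to about 2 mm. A picture is of the moment at which its call begins: read the wrist's pose just before it. calibration takes no time and is no camera call.
A pose or a line that the arm cannot do raises MotionError and nothing moves.
- close_job(): hands the job in; it is judged then, once.
Readings, each from a call of its own:
- get_t(): time.
- get_q(): joint angles.
- get_qd(): joint speeds.
- get_joint_torque(): joint torques, N m.
- get_tcp_pos(): TCP position.
- get_tool_rot(): TCP orientation.
- get_contact_force(): force on the tool from outside, world axes, zero at the start.
- get_wrist_torque(): the same for the moment, N m.
- get_opening(): opening from 0.0 (shut) to 1.0 (fully open).
- get_finger_force(): force on a finger pad.
Only numpy, scipy, OpenCV 4.12 (cv2) and the standard library are available. Lean on these libraries where they do the work, as an engineer would, in place of code of your own. Each camera call takes 0.05 s, during which the arm holds its last target. There are 200 camera calls.

## Working session

There is one attempt and no reset: what is moved stays moved. The work goes in short steps, each a Python script; the robot and the scene stay as the last script left them, time stands still between calls to the robot, and variables do not carry over. Pictures are saved under pics/ and viewed, at most 10 in all, crops included, and the job is handed in when it is done.

```bash
mkdir -p pics; ls
python3 - <<'E'
from station import *
import numpy as np, cv2
for n in ("scene","side"):
    p,d=grab_frame(n); np.savez(f"{n}.npz",p=p,d=d); cv2.imwrite(f"pics/{n}.png",p[:,:,::-1]); c=calibration(n); print(n,{k:np.round(v,4).tolist() for k,v in c.items()},(d>0).mean())
print(calibration("wrist"),get_tool_rot(),get_t())
E
```

```text
pics
scene {'K': [[389.6116, 0.0, 284.0621], [0.0, 389.6116, 199.4305], [0.0, 0.0, 1.0]], 'T': [[0.8395, -0.4294, 0.3329, 0.8603], [0.5431, 0.6478, -0.5342, -0.3946], [0.0137, 0.6293, 0.7771, 0.8223], [0.0, 0.0, 0.0, 1.0]]} 0.9958545918367347
side {'K': [[379.4747, 0.0, 281.6126], [0.0, 379.4747, 214.2214], [0.0, 0.0, 1.0]], 'T': [[0.9987, 0.0282, -0.0414, 0.5072], [-0.05, 0.6201, -0.783, -0.7054], [0.0036, 0.784, 0.6207, 0.7199], [0.0, 0.0, 0.0, 1.0]]} 0.9958928571428571
{'K': array([[305.88104816,   0.        , 276.37446464],
       [  0.        , 305.88104816, 205.24468901],
       [  0.        ,   0.        ,   1.        ]]), 'hand_eye': array([[ 7.67946427e-04,  9.72249897e-01,  2.33943470e-01,
         6.53602565e-02],
       [ 9.99998593e-01, -1.09556980e-03,  1.27048759e-03,
        -4.82780531e-04],
       [ 1.49153283e-03,  2.33942166e-01, -9.72249371e-01,
        -1.70965041e-01],
       [ 0.00000000e+00,  0.00000000e+00,  0.00000000e+00,
         1.00000000e+00]])} [-3.14057774e+00 -4.45213952e-05  2.77580127e+00] 0.1
```

View pics/scene.png

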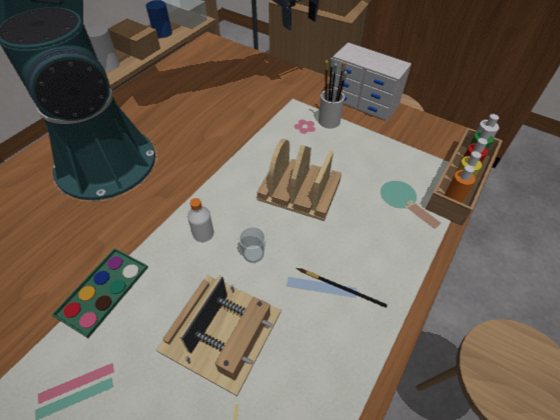

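View pics/side.png

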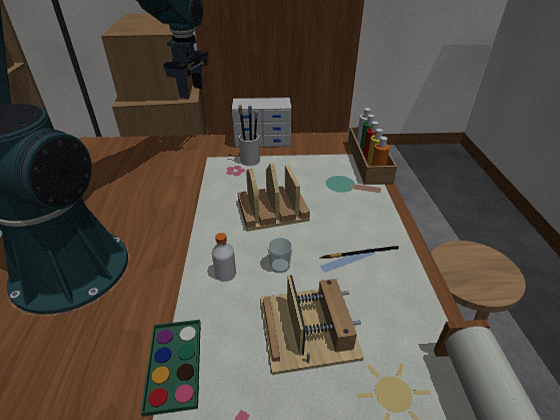

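The scene view shows the rack at about (300,185), with its three panels at x=280, 300 and 322. The jig is at about (222,330), and the glue (200,222) and jar (253,245) stand between them. The side view has the rack at (272,205) and the jig at (310,325). Next I'll segment the panels and jig using depth.

```bash
cat > h.py <<'E'
import numpy as np, cv2
from station import *
def cloud(p_d, K, T):
    d=p_d; v,u=np.indices(d.shape)
    P=np.stack([(u-K[0,2])/K[0,0]*d,-(v-K[1,2])/K[1,1]*d,-d,np.ones_like(d)],-1)@T.T
    P=P[...,:3]; P[d<=0]=np.nan
    return P
def load(n):
    z=np.load(n+".npz"); c=calibration(n); return z['p'],cloud(z['d'],c['K'],c['T'])
E
python3 - <<'E'
from h import *
ims=[]
for n,(u0,u1,v0,v1) in (("scene",(250,350,130,225)),("side",(230,320,155,235))):
    p,P=load(n)
    ims.append(cv2.resize(p[v0:v1,u0:u1,::-1],(400,380),interpolation=cv2.INTER_CUBIC))
    # rack region
    Q=P[v0:v1,u0:u1].reshape(-1,3); 
    print(n,"table z",np.nanmedian(P[250:300,350:380,2]) if n=="scene" else np.nanmedian(P[290:320,380:420,2]))
    # Z maps: rack top, panels
    S=Q[(Q[:,2]>0.025)&(Q[:,2]<0.043)]
    (c,sz,a)=cv2.minAreaRect(S[:,:2].astype(np.float32)); print("rack rect",c,sz,a,len(S),np.median(S[:,2]))
    S=Q[(Q[:,2]>0.06)&(Q[:,2]<0.2)]
    np.save(n+"_pan.npy",S); print("panels",len(S),S.min(0),S.max(0))
    # jig
    jz=(slice(270,390),slice(150,290)) if n=="scene" else (slice(270,375),slice(255,370))
    J=P[jz].reshape(-1,3)
    for a_,b_,nm in((0.007,0.017,"base"),(0.025,0.035,"lip"),(0.06,0.072,"block"),(0.092,0.112,"plate")):
        S=J[(J[:,2]>a_)&(J[:,2]<b_)]
        print(nm,len(S),cv2.minAreaRect(S[:,:2].astype(np.float32)) if len(S)>3 else "",np.round(S.mean(0),4))
cv2.imwrite("pics/rack.png",np.hstack(ims))
E
```

```text
scene table z 0.0016963972023074092
rack rect (0.5277406573295593, 0.21921990811824799) (0.19024966657161713, 0.15352749824523926) 11.753945350646973 1935 0.03774170903935925
panels 1523 [0.45898867 0.14678691 0.06016723] [0.60465693 0.29253965 0.17386478]
base 3733 ((0.5929055213928223, -0.20550499856472015), (0.19054871797561646, 0.19114093482494354), 6.836080074310303) [ 0.6025 -0.2258  0.0128]
lip 718 ((0.5878485441207886, -0.20671716332435608), (0.1707070916891098, 0.1743859350681305), 6.639923572540283) [ 0.5408 -0.2201  0.0304]
block 1966 ((0.6274236440658569, -0.20023488998413086), (0.1299394965171814, 0.151583731174469), 3.4382712841033936) [ 0.6424 -0.2047  0.067 ]
plate 474 ((0.5629391670227051, -0.20939892530441284), (0.011498321779072285, 0.14033736288547516), 6.964004039764404) [ 0.5649 -0.2141  0.1013]
side table z 0.0007691261869223753
rack rect (0.5035234093666077, 0.33194953203201294) (0.1901182234287262, 0.389792263507843) 11.744000434875488 1466 0.03710857272531087
panels 1087 [0.45036047 0.14366685 0.06007152] [0.60404847 0.28854407 0.1728324 ]
base 3724 ((0.5872189998626709, -0.16559842228889465), (0.18973051011562347, 0.2754848003387451), 6.7623610496521) [ 0.5787 -0.2315  0.0119]
lip 599 ((0.5873972177505493, -0.21293307840824127), (0.16903038322925568, 0.16447123885154724), 6.813075065612793) [ 0.5402 -0.229   0.0298]
block 1310 ((0.6207548379898071, -0.20344018936157227), (0.12795649468898773, 0.1527082324028015), 6.773351192474365) [ 0.6435 -0.2091  0.0664]
plate 332 ((0.5623252987861633, -0.2100432813167572), (0.010519911535084248, 0.1423014998435974), 6.819777488708496) [ 0.5627 -0.2179  0.101 ]
```

View pics/rack.png

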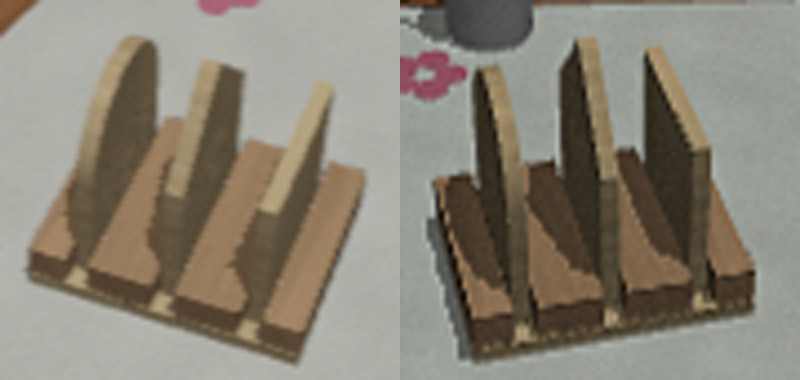

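The crops show the left panel as the arch, the middle one with the pointed gable (the house, shadowed gable face at about (200,75) and (590,60)) and the right one as the rectangular tile. So I need the middle panel. I'll compute the house pose, then move above the rack and look with the wrist camera.

```bash
cat >> h.py <<'E'
def rz(a): return np.array([[np.cos(a),-np.sin(a)],[np.sin(a),np.cos(a)]])
RY=np.radians(11.75); RC=np.array([.5277,.2192]); JY=np.radians(6.85); JC=np.array([.5480,-.2112])
def wcloud():
    """wrist view -> picture, world cloud"""
    from scipy.spatial.transform import Rotation as R
    T=np.eye(4); T[:3,:3]=R.from_euler('xyz',get_tool_rot()).as_matrix(); T[:3,3]=get_tcp_pos()
    p,d=grab_frame("wrist"); c=calibration("wrist")
    return p,cloud(d,c['K'],T@c['hand_eye'])
E
python3 - <<'E'
from h import *
for n in("scene","side"):
    S=np.load(n+"_pan.npy"); q=(S[:,:2]-RC)@rz(RY)
    for c in(-.06,0,.06):
        m=abs(q[:,0]-c)<.025; t=m&(S[:,2]>S[m,2].max()-.006)
        print(n,c,"x",np.round(np.percentile(q[m,0],[2,50,98]),4),"y",q[m,1].min(),q[m,1].max(),"ztop",S[m,2].max(),"top",np.round(q[t].mean(0),4))
    p,P=load(n); Z=P[...,2]
    m=(Z>.05)&(Z<.25)&(P[...,0]>.3)&(P[...,0]<.9)&(abs(P[...,1])<.6)
    k,l,st,ce=cv2.connectedComponentsWithStats(m.astype(np.uint8))
    for i in range(1,k):
        if st[i,4]>60: A=P[l==i]; print("  blob",np.round(A.min(0),3),np.round(A.max(0),3))
a=RY; down=lambda yaw:[np.pi,0,yaw]
# closing axis (tool y) along rack x: candidates
for yaw in (RY+np.pi/2,RY-np.pi/2):
    print(np.degrees(yaw),ik([*RC,.4],down(yaw)),ik([*RC,.11],down(yaw)))
for yaw in (JY+np.pi/2,JY-np.pi/2):
    print(np.degrees(yaw),ik([*JC,.4],down(yaw)),ik([*JC,.11],down(yaw)))
E
```

```text
scene -0.06 x [-0.066  -0.0546 -0.0534] y -0.061603205553280166 0.059502656277510155 ztop 0.1548074341374226 top [-0.0598 -0.002 ]
scene 0 x [-0.0059  0.0053  0.0063] y -0.061121051712749126 0.062377341441635176 ztop 0.17386477977478565 top [ 0.0004 -0.0017]
scene 0.06 x [0.0542 0.0636 0.0661] y -0.061403298440947086 0.06134009794204299 ztop 0.12582400659905646 top [ 0.0599 -0.0033]
  blob [0.418 0.487 0.05 ] [0.49  0.561 0.23 ]
  blob [0.841 0.348 0.05 ] [0.9  0.6  0.16]
  blob [0.459 0.147 0.05 ] [0.488 0.267 0.155]
  blob [0.52  0.159 0.05 ] [0.546 0.281 0.174]
  blob [0.568 0.171 0.05 ] [0.605 0.293 0.126]
  blob [ 0.379 -0.063  0.05 ] [ 0.429 -0.013  0.134]
  blob [ 0.507 -0.046  0.05 ] [0.571 0.019 0.08 ]
  blob [ 0.551 -0.279  0.05 ] [ 0.697 -0.122  0.106]
side -0.06 x [-0.0671 -0.0656 -0.0549] y -0.06432459976288142 0.058973945691966706 ztop 0.1533329734768385 top [-0.061  -0.0066]
side 0 x [-0.0073 -0.0062  0.0042] y -0.06267592309216577 0.054952085322061674 ztop 0.1728324012977811 top [-0.0019 -0.0027]
side 0.06 x [0.0524 0.0541 0.065 ] y -0.06334611702472426 0.057797898319
[... 623 characters left out ...]
00089e-01  2.03763822e+00 -4.44089210e-16
  7.74654343e-01  1.47837299e-01]
-78.24999999999999 [ 3.52913486e-01 -6.05519276e-04  1.83992874e+00  0.00000000e+00
  1.30226943e+00 -2.99375536e+00] [ 3.52913486e-01  3.29300089e-01  2.03763822e+00 -4.44089210e-16
  7.74654343e-01 -2.99375536e+00]
96.85000000000001 [-0.40754261  0.02810357  1.81083913  0.          1.30264996 -0.52709766] [-4.07542607e-01  3.50989483e-01  2.00586233e+00 -4.44089210e-16
  7.84740842e-01 -5.27097661e-01]
-83.14999999999999 [-4.07542607e-01  2.81035661e-02  1.81083913e+00 -4.44089210e-16
  1.30264996e+00  2.61449499e+00] [-4.07542607e-01  3.50989483e-01  2.00586233e+00 -4.44089210e-16
  7.84740842e-01  2.61449499e+00]
```

Run:
```python
from h import *
p0=get_tcp_pos()
move_l([p0[0],p0[1],.33],rate=.3)
move_pose([*RC,.36],[np.pi,0,RY+np.pi/2]); grip(.5,30)
p,P=wcloud(); np.savez("w1.npz",p=p,P=P); cv2.imwrite("pics/w1.png",p[:,:,::-1])
Z=P[...,2]; q=(P[...,:2]-RC)@rz(RY)
m=(Z>.07)&(abs(q[...,0])<.03)&(abs(q[...,1])<.08)
A=np.c_[q[m],Z[m]]; t=A[A[:,2]>A[:,2].max()-.006]
print(len(A),"top",t.mean(0),t[:,0].min(),t[:,0].max(),A[:,2].max(),"x pct",np.percentile(A[:,0],[1,5,50,95,99]),"y",A[:,1].min(),A[:,1].max())
v,u=np.nonzero(m); print("px",u.min(),u.max(),v.min(),v.max())
m=(Z>.03)&(Z<.042)&(abs(q[...,0])<.12)&(abs(q[...,1])<.1); print("rack",cv2.minAreaRect(P[m][:,:2].astype(np.float32)))
print(get_t(),get_tcp_pos(),get_opening())
```

```text
38321 top [-0.00730876  0.02488578  0.48695351] -0.029987589419847638 0.01705352950886074 0.49028026850694145 x pct [-0.02953107 -0.02761695 -0.00068583  0.02748229  0.02948889] y -0.059132365033891514 0.05881728912088294
px 95 438 136 413
rack ((0.5265956521034241, 0.2177785336971283), (0.1902748942375183, 0.1484186202287674), 11.735222816467285)
3.375 [0.52771584 0.21918362 0.35999226] 0.49685670807830146
```

View pics/w1.png

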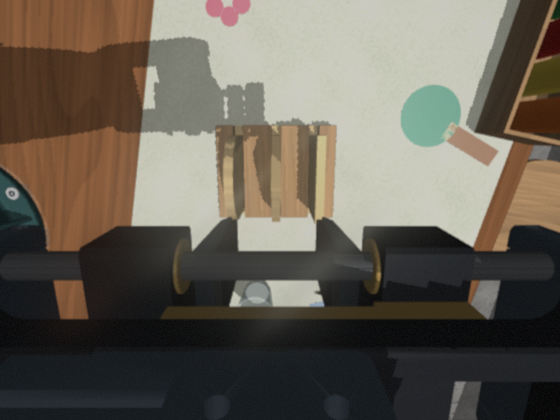

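The wrist view shows the rack at (275,172), with the house in its middle slot at (276,172) between the arch (228) and the tile (322). The gripper fills the lower part of the picture, so I'll filter it out by height.

Run:
```python
from h import *
P=np.load("w1.npz")["P"]; Z=P[...,2]; q=(P[...,:2]-RC)@rz(RY)
for c in(-.06,0,.06):
    m=(Z>.07)&(Z<.19)&(abs(q[...,0]-c)<.025)&(abs(q[...,1])<.08)
    A=np.c_[q[m],Z[m]]; t=A[A[:,2]>A[:,2].max()-.008]
    pf=np.polyfit(A[:,1],A[:,0],1)
    print(c,len(A),"top",t.mean(0),A[:,2].max(),"x",np.percentile(A[:,0],[2,50,98]),"y",A[:,1].min(),A[:,1].max(),"slope",pf)
```

```text
-0.06 1334 top [-0.06122123  0.00078045  0.15022545] 0.1544078237486881 x [-0.06711004 -0.05721571 -0.05519849] y -0.05989173130903475 0.058584308435923896 slope [-0.01448444 -0.05883975]
0 824 top [-0.00149737  0.00026007  0.16898247] 0.17349291489192292 x [-0.00724551 -0.00097168  0.0042959 ] y -0.059132365033891514 0.05881728912088294 slope [-0.00250168 -0.00135679]
0.06 1117 top [0.05822929 0.00450587 0.12218089] 0.12499373958374055 x [0.0524247  0.05559325 0.06421332] y -0.05998491164331362 0.05900291698482794 slope [0.00527365 0.056547  ]
```

Run:
```python
from h import *
g=RC+rz(RY)@[-.0012,-.0005]; R=[np.pi,0,RY+np.pi/2]
move_l([*g,.2],R,rate=.2); move_l([*g,.112],rate=.1)
f0=get_contact_force(); grip(.0,40); print(get_opening(),get_finger_force(),f0,get_contact_force(),get_t())
move_l([*g,.122],rate=.03); print(get_contact_force(),get_opening())
move_l([*g,.29],rate=.15); print(get_contact_force(),get_opening(),get_t())
p,d=grab_frame("side"); cv2.imwrite("pics/lift.png",p[:,:,::-1]); np.savez("lift.npz",p=p,d=d)
```

```text
0.1306176062395226 40.000264453701675 [ 1.23147074 -0.25803594 -0.36296341] [ 0.21601285 -0.61788856  1.47651541] 5.9667
[-0.33695237  0.75922228 -1.19450523] 0.12956851118683485
[-0.22602173  0.26560495 -1.9985886 ] 0.12967731154531414 7.7167
```

View pics/lift.png

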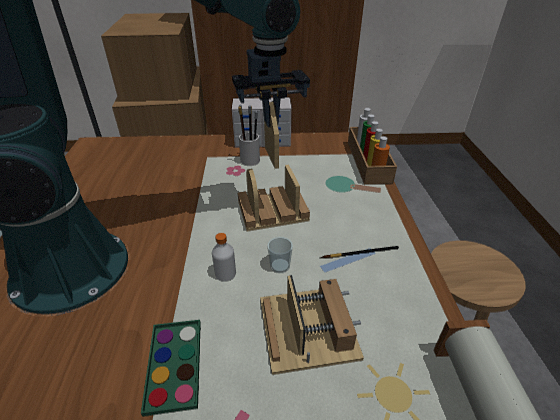

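The panel is lifted clear, held upright at (272,140), and the arch and tile are still in their slots. I'll carry it above the jig and check its position relative to the tool and to the jig.

Run:
```python
from h import *
h=JC+rz(JY)@[-.010,.0]
move_l([*h,.29],[np.pi,0,JY+np.pi/2],rate=.2)
print(get_t(),get_tcp_pos(),get_tool_rot(),get_contact_force())
def rep(n,P):
    Z=P[...,2]; q=(P[...,:2]-JC)@rz(JY)
    m=(Z>.15)&(Z<.285)&(abs(q[...,0]+.01)<.03)&(abs(q[...,1])<.075)
    A=np.c_[q[m],Z[m]]
    if len(A)>50:
        lo=A[A[:,2]<.26]
        print(n,"house",len(A),"zmin",np.percentile(A[:,2],[0,1]),"x",np.percentile(lo[:,0],[2,50,98]),"y",lo[:,1].min(),lo[:,1].max())
        for a in (.19,.21,.23,.25):
            s=A[abs(A[:,2]-a)<.006]
            if len(s)>10: print("   z",a,"x",np.percentile(s[:,0],[3,50,97]).round(4),"y",s[:,1].min().round(4),s[:,1].max().round(4))
    m=(Z>.095)&(Z<.108)&(abs(q[...,0]-.015)<.02)&(abs(q[...,1])<.1)
    if m.sum()>20: 
        s=q[m]; print(n,"plate",m.sum(),"x",np.percentile(s[:,0],[2,50,98]),"y",s[:,1].min(),s[:,1].max())
for n in("scene","side"):
    p,d=grab_frame(n); c=calibration(n); rep(n,cloud(d,c['K'],c['T']))
    if n=="scene": cv2.imwrite("pics/hov.png",p[:,:,::-1])
p,P=wcloud(); rep("wrist",P); np.savez("w2.npz",p=p,P=P)
```

```text
10.075 [ 0.53812281 -0.21184277  0.29001426] [-3.14158724e+00 -7.27878469e-05  1.69104547e+00] [ 0.04431584  0.77441088 -1.17264187]
scene house 1390 zmin [0.18955405 0.19149096] x [-0.01159454 -0.00329209 -0.00223367] y -0.058600884902097625 0.06184479353029098
   z 0.19 x [-0.0088 -0.0034 -0.0025] y -0.0579 0.0617
   z 0.21 x [-0.01   -0.0033 -0.0024] y -0.0585 0.0618
   z 0.23 x [-0.0094 -0.0033 -0.0022] y -0.0583 0.0202
   z 0.25 x [-0.01   -0.0033 -0.0024] y -0.0584 0.0181
scene plate 437 x [0.0103542  0.01644086 0.02046208] y -0.07012454739951461 0.06977983274294515
side house 629 zmin [0.18887939 0.19006973] x [-0.01579959 -0.01539813 -0.00424281] y -0.06063586355465301 0.060169159975520484
   z 0.19 x [-0.0157 -0.0154 -0.0058] y -0.0595 0.0602
   z 0.21 x [-0.0157 -0.0154 -0.0045] y -0.0595 0.0601
   z 0.23 x [-0.0158 -0.0154 -0.005 ] y -0.0602 0.058
   z 0.25 x [-0.0158 -0.0154 -0.004 ] y -0.0606 0.0568
side plate 227 x [0.00936756 0.01436366 0.01942977] y -0.07124093611539101 0.04042267472270836
wrist house 52 zmin [0.19898858 0.19922328] x [-0.01575408 -0.01013153 -0.00455048] y 0.060705781644923434 0.06083733683698094
wrist plate 785 x [0.00881617 0.01359366 0.01857741] y -0.03871466322417522 0.06790268397269601
```

View pics/hov.png

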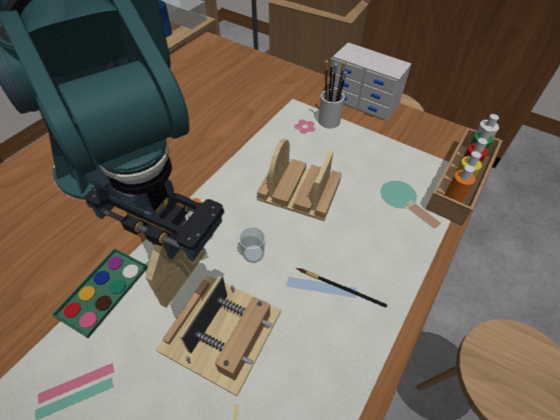

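The panel hangs upright and centred over the groove, bottom at z≈0.190 and about 13 mm in front of the plate. Next I'll lower it, feeling for the floor.

```bash
cat >> h.py <<'E'
def force(n=8):
    s=[]
    for _ in range(n): s.append(get_contact_force()); sleep(.01)
    return np.mean(s,0)
E
python3 - <<'E'
from h import *
h=JC+rz(JY)@[-.010,.0]
move_l([*h,.135],rate=.15); move_l([*h,.1155],rate=.06); sleep(.1)
f0=force(12); z=.1155; print(f0)
while z>.109:
    z-=.0005; move_l([*h,z],rate=.03); sleep(.03); f=force(6); print(round(z,4),(f-f0).round(2))
    if f[2]-f0[2]>2: break
sleep(.2); print(get_t(),force(12)-f0,get_tcp_pos(),get_opening()); np.save("f0.npy",f0)
E
```

```text
[ 0.09877506 -0.07203111 -1.45214973]
0.115 [-0.14 -0.33  0.13]
0.1145 [-0.6   0.3  -0.35]
0.114 [ 0.04 -0.04 -0.21]
0.1135 [-0.16  0.09 -0.47]
0.113 [ 0.09 -0.05 -0.42]
0.1125 [-0.23  0.12 -0.9 ]
0.112 [-0.3  -0.44  2.01]
14.6167 [ 0.55836187 -0.50099935  2.71099301] [ 0.5382133  -0.21247573  0.11212369] 0.13168406447890713
```

Floor contact came at TCP z≈0.112, as expected. Next I'll press along jig +x, watching the force.

Run:
```python
from h import *
f0=np.load("f0.npy"); ux=rz(JY)@[1,0]; xs=[];fs=[]
def go(x,r=.03):
    move_l([*(JC+ux*x),.1122],rate=r); sleep(.05); f=force(8)-f0; F=-f[:2]@ux; xs.append(x); fs.append(F); print(round(x,4),"F",F.round(2),"fz",f[2].round(2)); return F
go(-.002)
x=-.001; c=None
while x<.025:
    x+=.001; F=go(x)
    if c is None and F>1.6: c=x
    if F>9.3 or (c and x-c>.016): break
print("contact",c,"t",get_t(),get_tcp_pos())
s=np.array(xs);m=np.array(fs)>3
print("fit",np.polyfit(s[m],np.array(fs)[m],1))
for n in("scene","side"):
    p,d=grab_frame(n); np.savez(n+"_e.npz",p=p,d=d)
    cc=calibration(n); P=cloud(d,cc['K'],cc['T']); Z=P[...,2]; q=(P[...,:2]-JC)@rz(JY)
    m=(Z>.092)&(Z<.106)&(abs(q[...,0]-.028)<.02)&(abs(q[...,1])<.1)
    if m.sum(): print(n,"plate x",np.percentile(q[m][:,0],[2,50,98]),"y",q[m][:,1].min(),q[m][:,1].max())
p,P=wcloud(); cv2.imwrite("pics/w3.png",p[:,:,::-1])
Z=P[...,2]; q=(P[...,:2]-JC)@rz(JY)
m=(Z>.097)&(Z<.106)&(abs(q[...,0]-.028)<.02)&(abs(q[...,1])<.1); print("wrist",m.sum(),np.percentile(q[m][:,0],[2,50,98]) if m.sum() else "")
p=np.load("side_e.npz")['p'][250:390,230:390,::-1]; cv2.imwrite("pics/press.png",cv2.resize(p,(640,560),interpolation=cv2.INTER_CUBIC))
```

```text
-0.002 F -0.28 fz 1.01
0.0 F -0.28 fz 0.25
0.001 F 0.21 fz -0.02
0.002 F 0.16 fz -0.32
0.003 F 0.46 fz -0.43
0.004 F 2.43 fz 0.04
0.005 F 2.94 fz -0.3
0.006 F 3.1 fz -0.24
0.007 F 3.84 fz -0.79
0.008 F 4.12 fz -0.76
0.009 F 4.62 fz -1.12
0.01 F 5.19 fz -0.61
0.011 F 5.77 fz -0.43
0.012 F 6.43 fz 0.1
0.013 F 6.86 fz 0.27
0.014 F 7.06 fz 0.93
0.015 F 7.68 fz 1.43
0.016 F 8.06 fz 1.4
0.017 F 8.54 fz 1.95
0.018 F 9.11 fz 2.18
0.019 F 9.47 fz 2.58
contact 0.004 t 22.5833 [ 0.56620243 -0.2089542   0.11211601]
fit [4.86714308e+02 3.33522236e-01]
scene plate x [0.02189073 0.03032347 0.0355765 ] y -0.06983981924894575 0.06561188846712819
side plate x [0.01243033 0.02808169 0.03418267] y -0.07176605409347055 0.06893109435199517
wrist 1442 [0.02477274 0.02952639 0.03389757]
```

View pics/press.png

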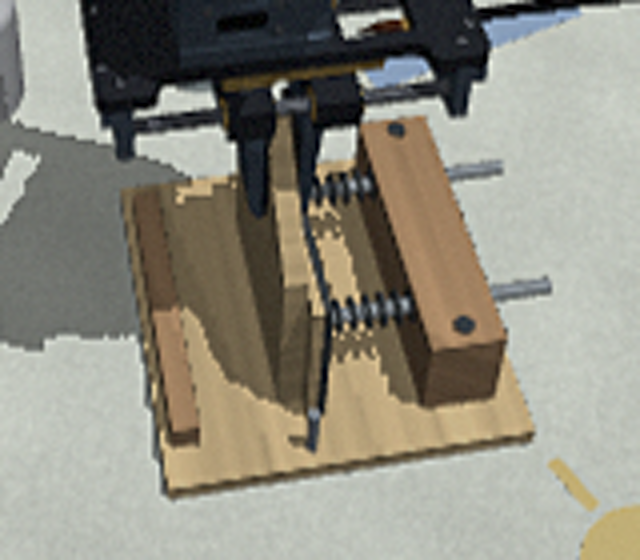

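The crop shows the panel flat on the plate, with the plate face level with the near steel pin at (314,430). The force is about 9.5 N and the plate is about 15 mm in. I'll check tilt and yaw, then hand in.

Run:
```python
from h import *
p,P=load("side_e"); Z=P[...,2]; q=(P[...,:2]-JC)@rz(JY)
# robot-side/end faces: the end face (y ~ -0.06)
m=(abs(q[...,1]+.06)<.004)&(q[...,0]>0)&(q[...,0]<.026)&(Z>.018)&(Z<.108)
xs=[]
for z in np.arange(.025,.106,.01):
    s=q[m&(abs(Z-z)<.005)]
    if len(s)>2: xs.append((z,np.median(s[:,0]),s[:,0].min()))
print(np.round(xs,4)); a=np.array(xs); print("tilt",np.polyfit(a[:,0],a[:,1],1)[0])
h=(q[...,0]>.004)&(q[...,0]<.023)&(abs(q[...,1])<.09)&(Z>.02)&(Z<.1); s=q[h]; print("y",np.percentile(s[:,1],[1,99]))
h=(q[...,0]>.008)&(q[...,0]<.016)&(abs(q[...,1])<.07)&(abs(Z-.06)<.04); A=q[h]; print("yaw",np.polyfit(A[:,1],A[:,0],1)[0])
f0=np.load("f0.npy"); sleep(.3); f=force(20)-f0; print(f, -f[:2]@(rz(JY)@[1,0]),get_finger_force(),get_opening(),get_t())
```

```text
Traceback (most recent call last):
  File "h.py", line 9, in load
    z=np.load(n+".npz"); c=calibration(n); return z['p'],cloud(z['d'],c['K'],c['T'])
                           ~~~~~~~~~~~^^^
ValueError: cameras: scene, side, wrist
```

Run:
```python
from h import *
z=np.load("side_e.npz"); c=calibration("side"); P=cloud(z['d'],c['K'],c['T']); Z=P[...,2]; q=(P[...,:2]-JC)@rz(JY)
m=(abs(q[...,1]+.06)<.004)&(q[...,0]>0)&(q[...,0]<.026)&(Z>.018)&(Z<.108)
xs=[]
for zz in np.arange(.025,.106,.01):
    s=q[m&(abs(Z-zz)<.005)]
    if len(s)>2: xs.append((zz,np.median(s[:,0]),s[:,0].min()))
a=np.array(xs); print(a.round(4),"tilt",np.polyfit(a[:,0],a[:,1:],1)[0])
h=(q[...,0]>.004)&(q[...,0]<.023)&(abs(q[...,1])<.09)&(Z>.03)&(Z<.1); print("y",np.percentile(q[h][:,1],[1,99]))
h=(q[...,0]>.008)&(q[...,0]<.017)&(abs(q[...,1])<.055)&(abs(Z-.06)<.04); A=q[h]; print("yaw",np.polyfit(A[:,1],A[:,0],1)[0])
f0=np.load("f0.npy"); sleep(.3); f=force(20)-f0; print(f, -f[:2]@(rz(JY)@[1,0]),get_finger_force(),get_opening(),get_t())
```

```text
[[0.025  0.0185 0.0123]
 [0.035  0.0184 0.0121]
 [0.045  0.0197 0.0136]
 [0.055  0.0195 0.0132]
 [0.065  0.0187 0.0128]
 [0.075  0.0187 0.0126]
 [0.085  0.0183 0.0124]
 [0.095  0.0196 0.0137]
 [0.105  0.0199 0.0134]] tilt [0.00987609 0.01058417]
y [-0.08592457  0.05718536]
yaw 0.0002266146255884159
[-9.38897759 -1.39859893  2.50830987] 9.488768742612228 40.00531443685759 0.12871099669495076 23.2
```

The panel is upright (tilt about 0.01 rad), parallel to the plate and held steady at 9.5 N, so I'm handing in.

```bash
python3 -c "
from station import *
print(close_job())"
```

```text
the job is handed in; nothing more can be done
None
```

The house panel stands on the groove floor, held flat against the plate with a steady push of about 9.5 N; the plate is about 15 mm in, level with the pins, and the job is handed in (no verdict was returned).

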